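Hold a graphite mould in the corner of a vacuum plate

TASK

Open the vacuum valve halfway, so that its red lever points along the green 45 degree mark, and let go of it. Then lift the graphite mould off the bench onto the vacuum plate and press it into the corner of the blue stops, flat on the plate, with its long side flush against the long stop and its short end against the short stop. Push gently but surely, do not ram the brittle graphite, leave the other things on the bench alone, and finish while still holding the mould pressed firmly against both stops.

Things in the scene. Friction and masses are not known exactly. Their poses are not given: they have to be found in the camera images.
- lever (a joint): angle of the valve's red lever, rad: 0 = closed (lever along the valve's +x), growing counter-clockwise seen from above, 1.571 = fully open (lever along the valve's +y, in line with the pipe), 0.785 = the green mark, half open. It turns about the valve's z axis, stays where it is left, and needs about 0.12 N m to turn.
- valve: fixed brass ball valve, body 36 x 36 mm and 42 mm tall, copper pipe along its y bending down into the bench 57 mm either side (31 mm high). A white dial disc (80 mm across, top 53 mm above the bench) on top has black marks at 0 and 90 degrees and a green one at 45. Origin: on the lever's axis, at bench level; z up.
- lever_grip (a point): point on the lever to grip, 65 mm out from the axis, 72 mm above the bench, mid-height of the bar. The lever is a red horizontal bar 14 mm wide, 20 mm tall (62 to 82 mm above the bench), reaching 88 mm out from the axis; the point's x points outward along it, z up.
- plate: fixed aluminium vacuum plate, 130 (x) x 170 (y) x 20 mm thick, dotted with black holes. Origin: centre of its underside, at bench level; z up. Its top is 20 mm above the bench. The suction itself is not simulated: nothing holds the mould but the robot. A mould pressed down hard drags on the plate, and this friction takes up part of a sideways push.
- long_stop: long blue bar fixed on the plate, 95 mm long along the plate's y, 12 mm wide, 12 mm tall above the plate. Origin: centre of its underside. Its working face looks to the plate's -x, at 45 mm from the plate's origin. Rigid.
- short_stop: short blue bar fixed on the plate, 50 mm long along the plate's x, 12 mm wide, 12 mm tall above the plate. Origin: centre of its underside. Its working face looks to the plate's -y, at 60 mm from the plate's origin. Rigid.
- seat (a point): where the mould's origin lies when it is home against both stops: in the plate's frame x 19, y 15, z 20 mm; axes as the plate's. The mould may lie either way round end for end.
- mould: loose dark graphite block with two shallow bar cavities in its top, 52 (x, width) x 90 (y, length) x 40 mm tall, about 0.33 kg. Origin: centre of its underside; z up. It starts on the bench. Held with the fingertips at least 15 mm above its underside, the fingers pass over the 12 mm stops.
- flux_jar: bystander: amber jar, 50 mm across, 65 mm tall; origin at the centre of its underside
- mandrel: bystander: upright steel ring mandrel, foot 60 mm across, 120 mm tall; origin at the centre of its underside
- screwdriver: bystander: blue screwdriver lying on the bench, 150 mm long along its x
- dish: bystander: small white bowl, 64 mm across, 28 mm tall; origin at the centre of its underside
There are look-alikes about, which are no part of the job. Leave any pink or turquoise look-alike of the valve alone.

How it is judged:
By the outcome, as a careful person would: the job done as asked, in the order asked, and still so for the second after the job is handed in, while the arm keeps its last pose, push and grip.
It also fails if it takes over 64 s, if anything falls off the work surface, if the arm or the gripper's body presses on something with over 40 N, if the wrist force passes 120 N, or if a joint passes its speed limit or range.

ROBOT

A 6-joint arm with a two-finger parallel gripper is mounted at the origin on the work surface. World frame = base frame: x ahead of the robot, y to its left, z up, the work surface at z = 0. Lengths are in m, angles in rad, forces in N, time in s.
With the tool pointing down it reaches from about 0.35 to 0.85 m from the base axis. Payload 8.1 kg.
Tool frame: the origin (TCP) lies on the centre line of the jaws, within the pads' length; the fingertips stand 17 mm ahead of it and the grasp point (between the pads) lies 2 mm behind it; z points along the fingers, y is the line along which they close (so a half turn about z gives the same grasp; the last joint's range is limited). The gripper opens to 93 mm and grips with 3 to 60 N. Pads are 15 mm wide; open, the fingers measure 128 mm over their backs; the gripper's body (75 mm by 188 mm) begins 65 mm behind the grasp point.
Start: joints at [-1.36, 0.13, 1.488, -0, 1.523, -0.085], TCP at [0.175, -0.574, 0.236] pointing down, gripper open.
Joint ranges: [-2.96, 2.96], [-0.89, 2.26], [0.02, 2.5], [-1.34, 4.48], [0, 2.73], [-2.66, 2.66]. Speed limits (rad/s): [2.39, 2.39, 2.79, 3.14, 3.14, 3.14].

INTERFACE

Orientations are given as a rotation vector (axis times angle).
In Python, from plant import status, eyes, robot gives the robot as it stands. The module is installed in compiled form; this text tells all that it offers.
- The arm moves only by the tool servo_tool, never from a script. Its argument "plan" is text: rows parted by semicolons, each of 4 numbers parted by spaces: the shift along the tool's x, y, z in m, then the turn about the tool's z in degrees. A call has 1 to 12 rows; each row is the pose to reach, as a shift and turn from the pose commanded when the call began, along the tool's axes at that moment; what a row does not reach only later rows make up. A row lasts 1/12 s, in which the tool goes at most 41.7 mm and 7.16 degrees, less where a joint would pass 70% of its speed; a pose out of reach is approached as far as the arm can. A call with a gripper value outside its range is refused whole. "grip" is the closure, from -1 (fully open) to 1 (shut), set as the call begins (left out, the last holds). The fingers move at their own pace and stop on an object; "grip_force" is the grip in N (left out, the last holds). Time passes only in rows, so rows that repeat a pose let the fingers close. It gives the time, the measured TCP pose, the force, the opening and the grip force at its end, in the units of the state.
- status.read_state(): the state, without advancing time (a new reading comes with each control period).
- eyes.read_camera(name): name is "scene" or "side" or "wrist"; returns a dict with "image" (480x640x3 uint8, blue, green, red), "fovy" (degrees; the focal length in pixels is half the picture's height over the tangent of half this angle, whatever the lens; pixels are square), "cx", "cy" (the principal point, pixels), "world_from_camera" (4x4, takes a point from camera to world coordinates); the wrist camera has in their place "hand_eye" (4x4, takes a point from camera to tool coordinates, whose origin is the TCP and whose axes are the flange's). Camera axes: x right, y down, z forward; pixel columns grow to the right and rows downward; lengths in m; the calibration is good to about 2 mm. A picture is of the moment at which its call begins: read the wrist's pose just before it. There is no depth.
- robot.close_job(): hands the job in; it is judged then, once.
The state is a dict: "t": time; "q": joint angles; "dq": joint speeds; "joint_torque": joint torques, N m; "tool_pos": TCP position; "orientation": TCP orientation; "force": force on the tool from outside, world axes, zero at the start; "wrist_torque": the same for the moment, N m; "opening": finger opening in m; "gripper_force": force on a finger pad.
Only numpy, scipy, OpenCV 4.12 (cv2) and the standard library are available. Lean on these libraries where they do the work, as an engineer would, in place of code of your own. Each camera call takes 0.05 s, during which the arm holds its last target. There are 200 camera calls.

## Working session

There is one attempt and no reset: what is moved stays moved. The work goes in short steps, Python scripts to look and compute and a tool call to move; the robot and the scene stay as the last step left them, time stands still between calls to the robot, and variables do not carry over. Pictures are saved under pics/ and viewed, at most 10 in all, crops included, and the job is handed in when it is done.

Besides the shell and the picture viewer there is one more tool, called as name(argument=value, ...) on one line, values as JSON. servo_tool: Moves the arm, as the interface text tells. Its arguments: {"type":"object","properties":{"plan":{"type":"string"},"grip":{"type":"number"},"grip_force":{"type":"number"}},"required":["plan"]}

```bash
mkdir -p pics; cat > h.py <<'E'
import numpy as np, cv2
from scipy.spatial.transform import Rotation as R
from plant import status, eyes, robot
def T(s):
    M=np.eye(4); M[:3,:3]=R.from_rotvec(s["orientation"]).as_matrix(); M[:3,3]=s["tool_pos"]; return M
def cam(n):
    s=status.read_state(); c=eyes.read_camera(n)
    c["W"]=c["world_from_camera"] if n!="wrist" else T(s)@c["hand_eye"]
    c["f"]=240/np.tan(np.radians(c["fovy"])/2); return c
def ray(c,u,v,z):
    d=c["W"][:3,:3]@np.array([(u-c["cx"])/c["f"],(v-c["cy"])/c["f"],1]); o=c["W"][:3,3]
    return o+d*(z-o[2])/d[2]
def proj(c,p):
    q=np.linalg.inv(c["W"])@np.append(p,1); return c["f"]*q[:2]/q[2]+[c["cx"],c["cy"]]
E
python3 - <<'E'
from h import *
for n in ("scene","side","wrist"):
    c=cam(n); cv2.imwrite(f"pics/{n}0.png",c["image"]); print(n,c["fovy"],c["cx"],c["cy"],c["W"].round(3).tolist())
s=status.read_state(); print({k:np.round(v,3).tolist() for k,v in s.items()})
E
```

```text
scene 55.34544309517087 324.4919561893722 238.48215695470847 [[0.467, 0.484, -0.74, 1.3], [0.884, -0.261, 0.388, -0.407], [-0.006, -0.835, -0.55, 0.673], [0.0, 0.0, 0.0, 1.0]]
side 56.701829238138814 316.6648787570982 247.6224877552325 [[-0.979, -0.121, 0.166, 0.357], [-0.205, 0.541, -0.816, 0.729], [0.008, -0.832, -0.554, 0.587], [0.0, 0.0, 0.0, 1.0]]
wrist 61.36354290406095 315.71554256784833 241.98582044962887 [[0.291, -0.921, -0.26, 0.248], [-0.957, -0.281, -0.077, -0.552], [-0.002, 0.271, -0.963, 0.385], [0.0, 0.0, 0.0, 1.0]]
{'t': 0.15, 'q': [-1.36, 0.131, 1.489, -0.0, 1.523, -0.085], 'dq': [0.0, -0.002, -0.004, -0.001, -0.0, 0.001], 'joint_torque': [0.001, -56.048, -49.233, 0.077, 0.031, -0.0], 'tool_pos': [0.175, -0.574, 0.235], 'orientation': [-3.106, -0.463, 0.0], 'force': [0.614, -0.082, 0.094], 'wrist_torque': [0.01, 0.037, -0.012], 'gripper_force': 0.0, 'opening': 0.093}
```

View pics/scene0.png

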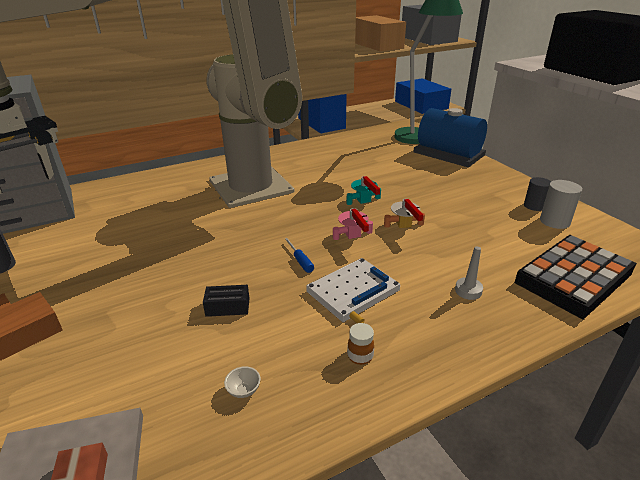

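View pics/side0.png

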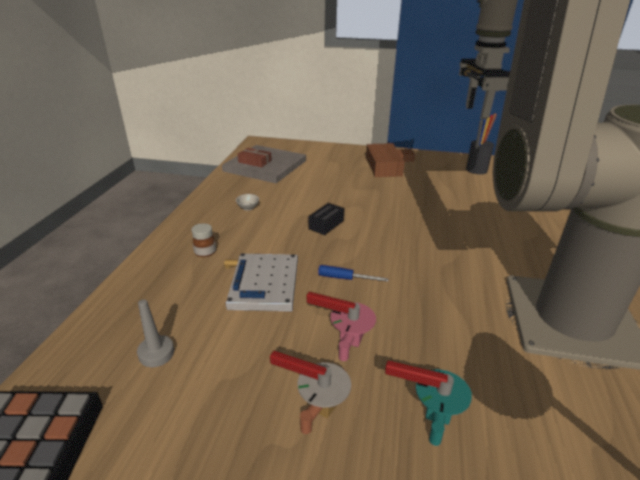

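The scene view shows the brass valve with its white dial near (405,212), the plate near (353,288) with its stops at (379,274) and (369,293), and the mould at (226,300). In the side view the valve is at (322,385), the plate at (263,281) and the mould at (326,219). The pink and turquoise decoys sit beside the valve.

```bash
python3 - <<'E'
from h import *
pts={"scene":dict(dial=(401,208,.053),levtip=(419,211,.072),mould=(226,293,.04),p1=(307,290,.02),p2=(361,260,.02),p3=(399,284,.02),p4=(345,317,.02),ls1=(353,302,.032),ls2=(386,286,.032),ss1=(372,268,.032),ss2=(388,278,.032),jar=(361,333,.065),mand=(469,290,.0),dish=(242,380,.028),sd1=(287,241,.01),sd2=(309,268,.01),pink=(352,218,.053),turq=(362,188,.053)),
"side":dict(dial=(325,385,.053),levtip=(275,358,.072),levpiv=(324,371,.072),mould=(327,215,.04),p1=(297,254,.02),p2=(290,304,.02),p3=(229,303,.02),p4=(240,255,.02),ls1=(240,262,.032),ls2=(236,288,.032),ss1=(265,294,.032),ss2=(241,294,.032),jar=(203,230,.065),mand=(155,352,.0),dish=(247,197,.028),sd1=(387,279,.01),sd2=(322,270,.01),pink=(353,318,.053),turq=(445,393,.053))}
for n in pts:
    c=cam(n)
    print(n)
    for k,(u,v,z) in pts[n].items(): print(k,ray(c,u,v,z).round(3)[:2])
    hsv=cv2.cvtColor(c["image"],cv2.COLOR_BGR2HSV)
    red=(((hsv[...,0]<6)|(hsv[...,0]>174))&(hsv[...,1]>200)&(hsv[...,2]>90)).astype(np.uint8)
    for cn in cv2.findContours(red,0,1)[0]:
        if cv2.contourArea(cn)>40: print("red",np.round(cv2.minAreaRect(cn)[0]),np.round(cv2.minAreaRect(cn)[1]), cv2.boundingRect(cn))
E
```

```text
scene
dial [0.431 0.284]
levtip [0.493 0.295]
mould [ 0.536 -0.245]
p1 [ 0.587 -0.078]
p2 [0.547 0.086]
p3 [0.666 0.113]
p4 [ 0.701 -0.047]
ls1 [ 0.681 -0.017]
ls2 [0.67  0.074]
ss1 [0.6   0.083]
ss2 [0.648 0.094]
jar [ 0.793 -0.068]
mand [0.739 0.257]
dish [ 0.761 -0.29 ]
sd1 [ 0.372 -0.032]
sd2 [ 0.504 -0.033]
pink [0.413 0.139]
turq [0.278 0.254]
red [361. 219.] [26.  6.] (352, 209, 17, 23)
red [415. 209.] [26.  7.] (406, 199, 17, 22)
red [373. 184.] [22.  6.] (364, 176, 16, 19)
side
dial [0.43  0.299]
levtip [0.511 0.281]
levpiv [0.434 0.29 ]
mould [ 0.526 -0.226]
p1 [ 0.565 -0.071]
p2 [0.537 0.098]
p3 [0.653 0.12 ]
p4 [ 0.689 -0.039]
ls1 [0.673 0.002]
ls2 [0.65  0.088]
ss1 [0.588 0.093]
ss2 [0.634 0.103]
jar [ 0.777 -0.054]
mand [0.742 0.25 ]
dish [ 0.761 -0.297]
sd1 [ 0.36  -0.035]
sd2 [ 0.501 -0.037]
pink [0.41  0.147]
turq [0.256 0.276]
```

servo_tool(plan="0.44 -0.22 0 0;0.44 -0.22 0 0;0.44 -0.22 0 0;0.44 -0.22 0 0;0.44 -0.22 0 0;0.44 -0.22 0 0;0.44 -0.22 0 0;0.44 -0.22 0 0;0.44 -0.22 0 0;0.44 -0.22 0 0;0.44 -0.22 0 0;0.44 -0.22 0 0")

```text
t: 1.25
tool_pos: [0.5334, -0.2327, 0.2357]
orientation: [-3.107, -0.465, -0.001]
force: [0.4, -0.9, 0.2]
opening: 0.0929
gripper_force: 0.0
```

```bash
python3 - <<'E'
from h import *
s=status.read_state(); print(s["t"],np.round(s["tool_pos"],3),np.round(s["q"],2))
c=cam("wrist"); cv2.imwrite("pics/w_mould.png",c["image"]); np.save("w_mould.npy",c["W"])
E
```

```text
1.25 [ 0.533 -0.233  0.236] [-0.5   0.08  1.54  0.    1.52  0.77]
```

servo_tool(plan="0.17 -0.22 0 7;0.17 -0.22 0 14;0.17 -0.22 0 21;0.17 -0.22 0 28;0.17 -0.22 0 35;0.17 -0.22 0 42;0.17 -0.22 0 49;0.17 -0.22 0 56")

```text
t: 1.97
tool_pos: [0.6312, 0.0314, 0.2353]
orientation: [-2.973, 1.008, 0.001]
force: [1.0, -0.4, 0.1]
opening: 0.0931
gripper_force: 0.0
```

```bash
python3 - <<'E'
from h import *
s=status.read_state(); print(s["t"],np.round(s["tool_pos"],3),np.round(s["orientation"],3),np.round(s["q"],2))
c=cam("wrist"); cv2.imwrite("pics/w_plate.png",c["image"]); np.save("w_plate.npy",c["W"]); print({k:v for k,v in c.items() if k!="image"})
E
```

```text
1.9667 [0.631 0.031 0.235] [-2.973e+00  1.008e+00  1.000e-03] [-0.03  0.22  1.39  0.    1.53  2.19]
{'fovy': 61.36354290406095, 'cx': 315.71554256784833, 'cy': 241.98582044962887, 'hand_eye': array([[-4.60521329e-04, -9.62346270e-01, -2.71826128e-01,
         7.59004470e-02],
       [ 9.99999470e-01, -1.92990427e-04, -1.01093103e-03,
        -2.49858032e-04],
       [ 9.20405867e-04, -2.71826449e-01,  9.62345850e-01,
        -1.50011964e-01],
       [ 0.00000000e+00,  0.00000000e+00,  0.00000000e+00,
         1.00000000e+00]]), 'W': array([[-0.60874327, -0.76373444, -0.21480534,  0.6915519 ],
       [-0.7933606 ,  0.58489047,  0.16876642, -0.01499409],
       [-0.00325513,  0.27315352, -0.96196495,  0.38519542],
       [ 0.        ,  0.        ,  0.        ,  1.        ]]), 'f': np.float64(404.49916295409446)}
```

View pics/w_plate.png

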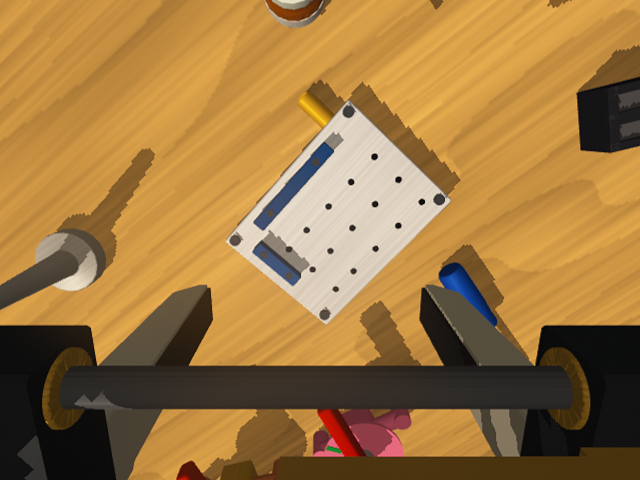

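servo_tool(plan="-0.338 -0.061 0 -5;-0.338 -0.061 0 -10;-0.338 -0.061 0 -15;-0.338 -0.061 0 -20;-0.338 -0.061 0 -25;-0.338 -0.061 0 -30;-0.338 -0.061 0 -35;-0.338 -0.061 0 -37.5;-0.338 -0.061 0 -37.5;-0.338 -0.061 0 -37.5")

```text
t: 2.85
tool_pos: [0.3972, 0.2799, 0.2358]
orientation: [-3.141, -0.011, -0.0]
force: [0.4, -0.1, -0.5]
opening: 0.0932
gripper_force: 0.0
```

```bash
python3 - <<'E'
from h import *
s=status.read_state(); print(s["t"],np.round(s["tool_pos"],4),np.round(s["orientation"],3),np.round(s["q"],2))
c=cam("wrist"); cv2.imwrite("pics/w_valve.png",c["image"]); np.save("w_valve.npy",c["W"])
# plate measurement from saved picture
c["W"]=np.load("w_plate.npy"); im=cv2.imread("pics/w_plate.png"); hsv=cv2.cvtColor(im,cv2.COLOR_BGR2HSV)
m=((hsv[...,1]<60)&(hsv[...,2]>120)).astype(np.uint8); m|=((hsv[...,0]>95)&(hsv[...,0]<125)&(hsv[...,1]>120)).astype(np.uint8)
m[330:]=0; m=cv2.morphologyEx(m,cv2.MORPH_CLOSE,np.ones((9,9)))
cn=max(cv2.findContours(m,0,1)[0],key=cv2.contourArea)
w=np.array([ray(c,u,v,.02)[:2] for u,v in cn[:,0]],np.float32); r=cv2.minAreaRect(w); print("plate",r, cv2.boxPoints(r).round(4).tolist())
blue=((hsv[...,0]>100)&(hsv[...,0]<125)&(hsv[...,1]>120)).astype(np.uint8); blue[330:]=0
for cn in cv2.findContours(blue,0,1)[0]:
    if cv2.contourArea(cn)>100:
        w=np.array([ray(c,u,v,.032)[:2] for u,v in cn[:,0]],np.float32); print("blue",cv2.boundingRect(cn),cv2.minAreaRect(w))
# mould
c["W"]=np.load("w_mould.npy"); im=cv2.imread("pics/w_mould.png"); g=cv2.cvtColor(im,cv2.COLOR_BGR2HSV)
d=((g[...,2]<75)&(g[...,1]<90)).astype(np.uint8); d[330:]=0
for cn in cv2.findContours(d,0,1)[0]:
    if cv2.contourArea(cn)>500:
        w=np.array([ray(c,u,v,.04)[:2] for u,v in cn[:,0]],np.float32); print("dark",cv2.boundingRect(cn),cv2.minAreaRect(w))
cv2.imwrite("pics/two.png",np.hstack([cv2.resize(im[:360],(400,225)),cv2.resize(cv2.imread("pics/w_valve.png")[:360],(400,225))]))
E
```

```text
2.85 [0.3972 0.2799 0.2358] [-3.141 -0.011 -0.   ] [ 0.51 -0.18  1.8   0.    1.53  2.07]
plate ((0.6150195002555847, 0.021319307386875153), (0.12934526801109314, 0.16878868639469147), 10.409217834472656) [[0.5361999869346619, 0.09260000288486481], [0.5666999816894531, -0.07339999824762344], [0.6938999891281128, -0.05000000074505806], [0.6633999943733215, 0.11599999666213989]]
blue (439, 263, 58, 63) ((0.48226499557495117, -0.033644307404756546), (0.023444142192602158, 0.079295814037323), 88.59266662597656)
blue (275, 143, 59, 73) ((0.6661213040351868, 0.02410387434065342), (0.01116860006004572, 0.07594942301511765), 10.83470344543457)
dark (90, 173, 26, 81) ((0.4823232889175415, -0.05450016260147095), (0.07182974368333817, 0.020994599908590317), 9.892152786254883)
dark (289, 166, 101, 110) ((0.5347962379455566, -0.2475583404302597), (0.09084630757570267, 0.05286986008286476), 65.70915222167969)
```

View pics/w_valve.png

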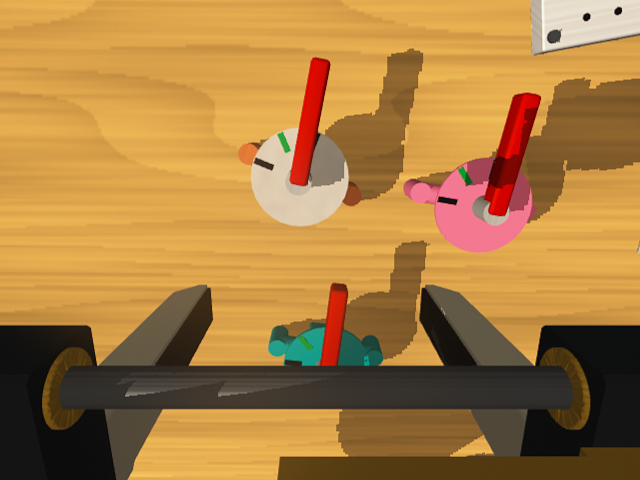

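View pics/w_mould.png

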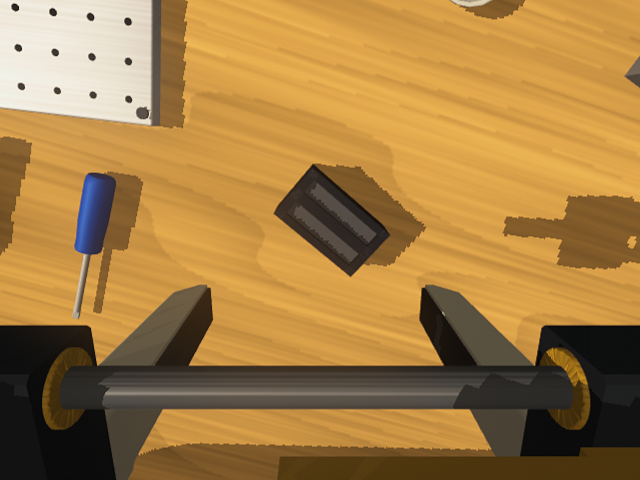

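The valve picture shows the dial centred near (300,177), the lever end at (319,62), the green mark at (284,142) and the 90° mark at (264,164). In the mould picture the mould lies at about (332,220), and the measured size matches. Next I measure the valve.

```bash
python3 - <<'E'
from h import *
c=cam("wrist"); im=c["image"]; hsv=cv2.cvtColor(im,cv2.COLOR_BGR2HSV)
roi=np.zeros((480,640),np.uint8); roi[40:250,225:365]=1
red=(((hsv[...,0]<6)|(hsv[...,0]>174))&(hsv[...,1]>180)&(hsv[...,2]>60)).astype(np.uint8)*roi
cn=max(cv2.findContours(red,0,1)[0],key=cv2.contourArea)
w=np.array([ray(c,u,v,.082)[:2] for u,v in cn[:,0]],np.float32); print("lever",cv2.minAreaRect(w),cv2.boxPoints(cv2.minAreaRect(w)).round(4).tolist())
wh=((hsv[...,1]<70)&(hsv[...,2]>60)).astype(np.uint8)*roi
pts=cv2.findNonZero(cv2.morphologyEx(wh,cv2.MORPH_OPEN,np.ones((5,5))))
h=cv2.convexHull(pts)
w=np.array([ray(c,u,v,.053)[:2] for u,v in h[:,0]],np.float32); print("dial",cv2.minEnclosingCircle(w),cv2.fitEllipse(w)); C=np.array(cv2.fitEllipse(w)[0])
gr=((hsv[...,0]>45)&(hsv[...,0]<80)&(hsv[...,1]>120)).astype(np.uint8)*roi
bl=((hsv[...,2]<60)).astype(np.uint8)*roi
for n,m in (("green",gr),("black",bl)):
    for cn in cv2.findContours(m,0,1)[0]:
        if cv2.contourArea(cn)>15:
            M=cv2.moments(cn); p=ray(c,M["m10"]/M["m00"],M["m01"]/M["m00"],.053)[:2]-C
            print(n,cv2.boundingRect(cn),np.hypot(*p).round(4),np.degrees(np.arctan2(p[1],p[0])).round(1))
E
```

```text
lever ((0.47602972388267517, 0.28552231192588806), (0.013472821563482285, 0.08851958066225052), 79.01799774169922) [[0.43130001425743103, 0.2872999906539917], [0.5181999802589417, 0.2705000042915344], [0.520799994468689, 0.28369998931884766], [0.43389999866485596, 0.30059999227523804]]
dial ((0.4336217939853668, 0.29390618205070496), 0.039830613881349564) ((0.4335493743419647, 0.2938799560070038), (0.07872818410396576, 0.07933864742517471), 169.08424377441406)
green (276, 134, 13, 20) 0.0311 23.2
```

servo_tool(plan="0.1 -0.001 0 6;0.1 -0.001 0 11.4;0.1 -0.001 0 11.4;0.1 -0.001 0.04 11.4;0.1 -0.001 0.08 11.4;0.1 -0.001 0.11 11.4;0.1 -0.001 0.11 11.4", grip=-0.3)

```text
t: 3.53
tool_pos: [0.4956, 0.2754, 0.1173]
orientation: [3.119, -0.313, -0.017]
force: [-1.6, -0.3, -1.1]
opening: 0.0609
gripper_force: 0.0
```

```bash
python3 - <<'E'
from h import *
s=status.read_state(); M=T(s); print(s["t"],np.round(s["tool_pos"],4),np.degrees(np.arctan2(M[1,0],M[0,0])),s["opening"],np.round(s["q"],2))
c=cam("wrist"); c["W"]=np.load("w_valve.npy"); im=cv2.imread("pics/w_valve.png"); hsv=cv2.cvtColor(im,cv2.COLOR_BGR2HSV)
C=np.array([.4335,.2939])
gr=((hsv[...,0]>45)&(hsv[...,0]<80)&(hsv[...,1]>120)); bl=hsv[...,2]<90
for n,m,(x,y,w,h) in (("g",gr,(270,128,25,30)),("b90",bl,(248,150,32,25))):
    v,u=np.nonzero(m[y:y+h,x:x+w]); P=np.array([ray(c,a+x,b+y,.053)[:2] for a,b in zip(u,v)])
    p=P.mean(0)-C; d=cv2.fitLine(P.astype(np.float32),cv2.DIST_L2,0,.001,.001).ravel(); print(n,len(P),np.hypot(*p),np.degrees(np.arctan2(p[1],p[0])),np.degrees(np.arctan2(d[1],d[0])))
E
```

```text
3.5333 [0.4956 0.2754 0.1173] -11.463725554316957 0.06085285248029367 [ 0.42  0.14  1.7  -0.    1.32  2.19]
g 115 0.031261568809744365 23.20437107959369 22.915806
b90 102 0.03106930953277082 68.27395200592773 68.65158
```

servo_tool(plan="0 0 0 0;0 0 0 0")

```text
t: 3.75
tool_pos: [0.501, 0.2797, 0.1287]
orientation: [-3.124, 0.311, -0.006]
force: [0.4, 0.1, 0.7]
opening: 0.0603
gripper_force: 0.0
```

servo_tool(plan="-0.002 -0.001 0.02 0;-0.002 -0.001 0.04 0;-0.002 -0.001 0.052 0;-0.002 -0.001 0.052 0;-0.002 -0.001 0.052 0")

```text
t: 4.17
tool_pos: [0.4975, 0.2812, 0.0747]
orientation: [-3.126, 0.31, -0.001]
force: [0.1, -0.2, 0.3]
opening: 0.0603
gripper_force: 0.0
```

servo_tool(plan="0 0 0 0;0 0 0 0;0 0 0 0;0 0 0 0;0 0 0 0", grip=1, grip_force=15)

```text
t: 4.58
tool_pos: [0.4973, 0.2813, 0.0742]
orientation: [-3.126, 0.31, -0.001]
force: [0.1, -0.5, 0.0]
opening: 0.0316
gripper_force: 0.0
```

servo_tool(plan="0 0 0 0;0 0 0 0;0 0 0 0;0 0 0 0;0 0 0 0")

```text
t: 5.0
tool_pos: [0.497, 0.2811, 0.0736]
orientation: [3.126, -0.31, -0.0]
force: [0.0, -0.4, 0.1]
opening: 0.0136
gripper_force: 15.0
```

servo_tool(plan="-0.0002 -0.0049 0 -4.3;-0.0007 -0.0097 0 -8.6;-0.0016 -0.0145 0 -12.9;-0.0029 -0.0192 0 -17.2;-0.0045 -0.0238 0 -21.5;-0.0065 -0.0283 0 -25.8;-0.0087 -0.0325 0 -30;-0.0113 -0.0366 0 -34.3;-0.0113 -0.0366 0 -34.3;-0.0113 -0.0366 0 -34.3;-0.0113 -0.0366 0 -34.3")

```text
t: 5.92
tool_pos: [0.4931, 0.3192, 0.0736]
orientation: [-3.079, -0.622, 0.0]
force: [-1.4, -0.2, 0.8]
opening: 0.0139
gripper_force: 15.0
```

```bash
python3 - <<'E'
from h import *
s=status.read_state(); M=T(s); d=s["tool_pos"]-np.array([.4335,.2939,0]); print(s["t"],np.round(s["tool_pos"],4),np.degrees(np.arctan2(M[1,0],M[0,0])),"lever",np.degrees(np.arctan2(d[1],d[0])),np.hypot(d[0],d[1]),s["opening"],s["gripper_force"],np.round(s["force"],1))
E
```

```text
5.9167 [0.4931 0.3192 0.0736] 22.84284592856535 lever 22.987950970433552 0.06469198306091087 0.013867806089092802 14.994590431451797 [-1.4 -0.2  0.8]
```

servo_tool(plan="0 0 0 0;0 0 0 0;0 0 0 0;0 0 0 0;0 0 0 0;0 0 -0.03 0;0 0 -0.07 0;0 0 -0.11 0;0 0 -0.15 0;0 0 -0.165 0;-0.06 0 -0.165 0;-0.06 0 -0.165 0", grip=-0.4)

```text
t: 6.92
tool_pos: [0.4366, 0.2953, 0.2385]
orientation: [3.078, 0.625, -0.002]
force: [-0.7, -0.6, -1.4]
opening: 0.0652
gripper_force: 0.0
```

```bash
cat > lev.py <<'E'
from h import *
s=status.read_state(); M=T(s); print(s["t"],np.round(s["tool_pos"],4),np.degrees(np.arctan2(M[1,0],M[0,0])),np.round(s["q"],2),s["opening"])
c=cam("wrist"); im=c["image"]; cv2.imwrite("pics/lev1.png",im); hsv=cv2.cvtColor(im,cv2.COLOR_BGR2HSV)
red=(((hsv[...,0]<6)|(hsv[...,0]>174))&(hsv[...,1]>180)&(hsv[...,2]>60)).astype(np.uint8); red[330:]=0
for cn in cv2.findContours(red,0,1)[0]:
    if cv2.contourArea(cn)>300:
        w=np.array([ray(c,u,v,.082)[:2] for u,v in cn[:,0]],np.float32); r=cv2.minAreaRect(w); print("lever",r)
E
python3 lev.py
```

```text
6.9167 [0.4366 0.2953 0.2385] 22.961462415665935 [ 0.5  -0.07  1.68  0.    1.53  1.67] 0.0651521746299043
lever ((0.4547729790210724, 0.1395506113767624), (0.022849634289741516, 0.0882936641573906), 80.77861785888672)
lever ((0.4733486771583557, 0.3109548091888428), (0.08824009448289871, 0.012809984385967255), 23.254743576049805)
```

View pics/lev1.png

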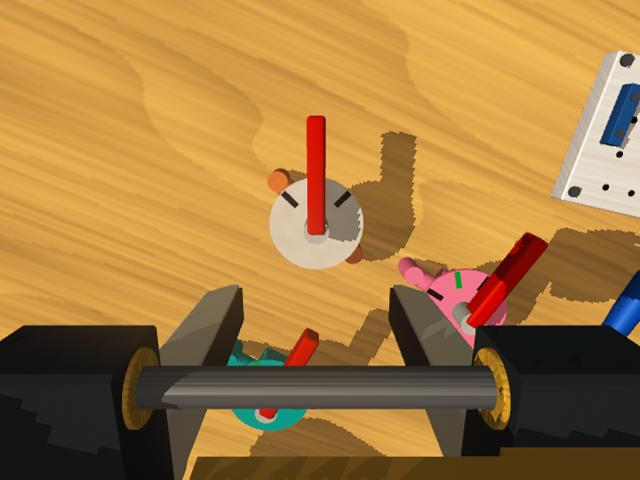

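The lever now lies at 23.25° with the dial's green mark at 23.2°, hidden under the lever. Both black marks, at (290,198) and (342,198), sit symmetrically either side of it. Now I go to the mould.

servo_tool(plan="-0.1226 0.5382 0 -4;-0.1226 0.5382 0 -8;-0.1226 0.5382 0 -12;-0.1226 0.5382 0 -16;-0.1226 0.5382 0 -20;-0.1226 0.5382 0 -24;-0.1226 0.5382 0 -28;-0.1226 0.5382 0 -32;-0.1226 0.5382 0 -36;-0.1226 0.5382 0 -40;-0.1226 0.5382 0 -42.7;-0.1226 0.5382 0 -42.7", grip=-1)

```text
t: 7.97
tool_pos: [0.5259, -0.1987, 0.2388]
orientation: [2.637, 1.707, 0.001]
force: [0.1, 0.6, 0.4]
opening: 0.0931
gripper_force: 0.0
```

servo_tool(plan="-0.025 0.05 0 0;-0.025 0.05 0 0;-0.025 0.05 0 0;-0.025 0.05 0 0")

```text
t: 8.3
tool_pos: [0.5611, -0.2403, 0.2379]
orientation: [-2.64, -1.701, 0.001]
force: [-0.6, -0.5, 0.8]
opening: 0.0929
gripper_force: 0.0
```

```bash
cat > mo.py <<'E'
from h import *
s=status.read_state(); M=T(s); print(s["t"],np.round(s["tool_pos"],4),np.degrees(np.arctan2(M[1,0],M[0,0])),np.round(s["q"],2),s["opening"])
c=cam("wrist"); im=c["image"]; cv2.imwrite("pics/mo1.png",im); g=cv2.cvtColor(im,cv2.COLOR_BGR2HSV)
d=((g[...,2]<75)&(g[...,1]<90)).astype(np.uint8)
for cn in cv2.findContours(d,0,1)[0]:
    if cv2.contourArea(cn)>2000:
        w=np.array([ray(c,u,v,.04)[:2] for u,v in cn[:,0]],np.float32); r=cv2.minAreaRect(w); print("dark",cv2.boundingRect(cn),r)
        p=M[:2,:2].T@(np.array(r[0])-M[:2,3]); print(" tool shift",p.round(4))
E
python3 mo.py
```

```text
8.3 [ 0.5611 -0.2403  0.2379] 65.59284782623334 [-0.49  0.16  1.45  0.    1.53 -0.06] 0.09288806536223139
dark (0, 320, 640, 160) ((0.4800039529800415, -0.41396433115005493), (0.1820373386144638, 0.6747447848320007), 66.45561218261719)
 tool shift [-0.1916 -0.002 ]
```

servo_tool(plan="-0.08 -0.021 0 0;-0.08 -0.021 0 0;-0.08 -0.021 0 0;-0.08 -0.021 0 0;-0.08 -0.021 0 0")

```text
t: 8.77
tool_pos: [0.5092, -0.3029, 0.2392]
orientation: [2.639, 1.704, 0.001]
force: [0.2, -1.0, -0.0]
opening: 0.0925
gripper_force: 0.0
```

```bash
sed -i 's/^for cn/d[322:]=0\nfor cn/' mo.py; python3 mo.py
```

```text
8.7667 [ 0.5092 -0.3029  0.2392] 65.68455616476942 [-0.62  0.11  1.51  0.    1.53 -0.2 ] 0.09250996663185658
dark (282, 91, 63, 109) ((0.5331444144248962, -0.24748997390270233), (0.08894947171211243, 0.05098221078515053), 66.64144897460938)
 tool shift [ 0.0604 -0.001 ]
```

servo_tool(plan="0.0604 -0.001 0 -0.5;0.0604 -0.001 0 -0.5;0.0604 -0.001 0.04 -0.5;0.0604 -0.001 0.08 -0.5;0.0604 -0.001 0.12 -0.5;0.0604 -0.001 0.15 -0.5;0.0604 -0.001 0.15 -0.5;0.0604 -0.001 0.15 -0.5")

```text
t: 9.48
tool_pos: [0.5322, -0.2464, 0.0872]
orientation: [-2.627, -1.715, 0.003]
force: [0.6, 0.4, 0.4]
opening: 0.0929
gripper_force: 0.0
```

servo_tool(plan="0 0 0.015 0;0 0 0.03 0;0 0 0.045 0;0 0 0.053 0;0 0 0.053 0;0 0 0.053 0")

```text
t: 9.98
tool_pos: [0.5343, -0.2489, 0.0376]
orientation: [2.63, 1.715, 0.002]
force: [-0.5, -0.3, -0.5]
opening: 0.093
gripper_force: 0.0
```

servo_tool(plan="0 0 0.001 0;0 0 0.001 0;0 0 0.001 0;0 0 0.001 0;0 0 0.001 0;0 0 0.001 0;0 0 0.001 0;0 0 0.001 0;0 0 0.001 0;0 0 0.001 0", grip=1, grip_force=35)

```text
t: 10.82
tool_pos: [0.5329, -0.2485, 0.0347]
orientation: [-2.632, -1.715, 0.001]
force: [-1.6, 1.4, 2.6]
opening: 0.0519
gripper_force: 35.0
```

servo_tool(plan="0 0 -0.01 0;0 0 -0.025 0;0 0 -0.05 0;0 0 -0.08 0;0 0 -0.115 0;0.03 0.002 -0.15 -4;0.07 0.005 -0.165 -10;0.11 0.008 -0.165 -16;0.15 0.011 -0.165 -22;0.19 0.014 -0.165 -28;0.2212 0.0168 -0.165 -34.3;0.2212 0.0168 -0.165 -34.3")

```text
t: 11.82
tool_pos: [0.6396, -0.0467, 0.1994]
orientation: [-1.994, -2.426, -0.004]
force: [-0.6, 0.7, -4.3]
opening: 0.0518
gripper_force: 35.0
```

servo_tool(plan="0 0 0 0;0 0 0 0;0 0 0 0")

```text
t: 12.07
tool_pos: [0.6373, -0.0539, 0.1994]
orientation: [-2.011, -2.413, 0.001]
force: [0.1, -0.5, -3.6]
opening: 0.0518
gripper_force: 35.0
```

```bash
cat > pl.py <<'E'
from h import *
s=status.read_state(); M=T(s); print(s["t"],np.round(s["tool_pos"],4),np.degrees(np.arctan2(M[1,0],M[0,0])),np.round(s["q"],2),s["opening"],np.round(s["force"],1))
c=cam("wrist"); im=c["image"]; cv2.imwrite("pics/pl1.png",im); np.save("pl1.npy",c["W"]); hsv=cv2.cvtColor(im,cv2.COLOR_BGR2HSV)
m=((hsv[...,1]<60)&(hsv[...,2]>120)).astype(np.uint8); b=((hsv[...,0]>95)&(hsv[...,0]<125)&(hsv[...,1]>120)).astype(np.uint8); m|=b; m[330:]=0;b[330:]=0
m=cv2.morphologyEx(m,cv2.MORPH_CLOSE,np.ones((9,9)))
cn=max(cv2.findContours(m,0,1)[0],key=cv2.contourArea)
w=np.array([ray(c,u,v,.02)[:2] for u,v in cn[:,0]],np.float32); r=cv2.minAreaRect(w); print("plate",cv2.boundingRect(cn),r)
for cn in cv2.findContours(b,0,1)[0]:
    if cv2.contourArea(cn)>100:
        w=np.array([ray(c,u,v,.032)[:2] for u,v in cn[:,0]],np.float32); print("blue",cv2.boundingRect(cn),cv2.minAreaRect(w))
E
python3 pl.py
```

```text
12.0667 [ 0.6373 -0.0539  0.1994] 100.37216424811197 [-0.16  0.25  1.41 -0.    1.47 -0.35] 0.05181607988561657 [ 0.1 -0.5 -3.6]
plate (215, 0, 177, 230) ((0.6144952774047852, 0.0224577859044075), (0.12920016050338745, 0.17072758078575134), 10.370109558105469)
blue (67, 140, 99, 40) ((0.4768211245536804, -0.029993433505296707), (0.020722005516290665, 0.07413795590400696), 88.65506744384766)
blue (362, 53, 20, 131) ((0.6641151905059814, 0.03293384611606598), (0.012131037190556526, 0.09346161037683487), 10.378656387329102)
blue (290, 19, 69, 21) ((0.6179418563842773, 0.08786977827548981), (0.04846473038196564, 0.012848157435655594), 10.3419771194458)
```

View pics/pl1.png

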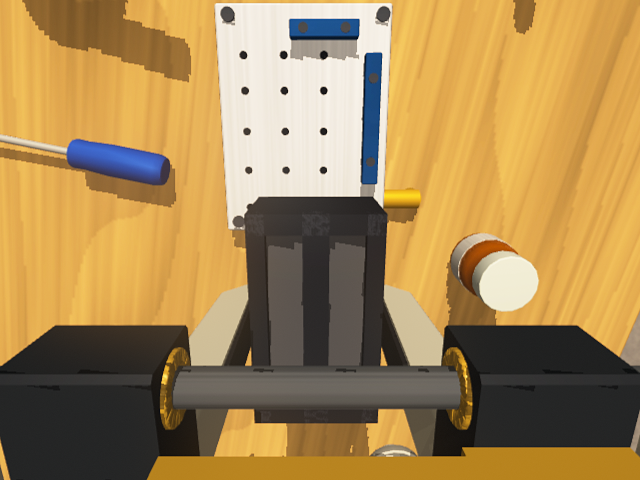

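servo_tool(plan="0.03 0 0.02 0;0.06 0 0.04 0;0.082 0 0.06 0;0.082 0 0.085 0;0.082 0 0.105 0;0.082 0 0.12 0;0.082 0 0.13 0;0.082 0 0.135 0;0.082 0 0.135 0;0.082 0 0.135 0;0.082 0 0.135 0")

```text
t: 13.03
tool_pos: [0.624, 0.0273, 0.0662]
orientation: [2.009, 2.413, 0.002]
force: [0.1, -0.2, -4.2]
opening: 0.0518
gripper_force: 35.0
```

servo_tool(plan="0 0 0.002 0;0 0 0.004 0;0 0 0.006 0;0 0 0.008 0;0 0 0.0095 0;0 0 0.0095 0;0 0 0.0095 0")

```text
t: 13.62
tool_pos: [0.6228, 0.0277, 0.055]
orientation: [-2.009, -2.415, 0.0]
force: [0.4, -0.2, -4.0]
opening: 0.0518
gripper_force: 35.0
```

servo_tool(plan="0 0 0.0003 0;0 0 0.0006 0;0 0 0.0009 0;0 0 0.0009 0")

```text
t: 13.95
tool_pos: [0.6229, 0.0277, 0.0547]
orientation: [-2.009, -2.415, -0.0]
force: [-2.2, 0.6, 1.2]
opening: 0.0518
gripper_force: 35.0
```

servo_tool(plan="0 0.002 0 0;0 0.004 0 0;0 0.006 0 0;0 0.007 0 0;0 0.007 0 0")

```text
t: 14.37
tool_pos: [0.6299, 0.0288, 0.0547]
orientation: [-2.009, -2.415, 0.0]
force: [-4.3, -1.0, 3.7]
opening: 0.0519
gripper_force: 35.0
```

servo_tool(plan="0 0.0005 0 0;0 0.001 0 0;0 0.0015 0 0;0 0.002 0 0;0 0.002 0 0")

```text
t: 14.78
tool_pos: [0.6317, 0.0291, 0.0547]
orientation: [-2.009, -2.415, 0.001]
force: [-5.1, 0.1, 5.5]
opening: 0.0521
gripper_force: 35.0
```

servo_tool(plan="0 0.0003 -0.0002 0;0 0.0006 -0.0002 0;0 0.0009 -0.0002 0;0 0.001 -0.0002 0;0 0.001 -0.0002 0")

```text
t: 15.2
tool_pos: [0.632, 0.0292, 0.0547]
orientation: [-2.009, -2.414, 0.002]
force: [-8.5, -1.6, 7.1]
opening: 0.0518
gripper_force: 35.0
```

servo_tool(plan="0.002 0 0 0;0.004 0 0 0;0.006 0 0 0;0.0075 0 0 0;0.0075 0 0 0;0.0075 0 0 0")

```text
t: 15.7
tool_pos: [0.6312, 0.0342, 0.0548]
orientation: [2.01, 2.413, -0.005]
force: [-6.8, -10.7, 5.2]
opening: 0.0517
gripper_force: 35.0
```

servo_tool(plan="0.0004 0 0 0;0.0008 0 0 0;0.0012 0 0 0;0.0016 0 0 0;0.002 0 0 0;0.002 0 0 0")

```text
t: 16.2
tool_pos: [0.6308, 0.0358, 0.0548]
orientation: [2.009, 2.412, -0.006]
force: [-6.5, -12.8, 4.1]
opening: 0.0516
gripper_force: 35.0
```

servo_tool(plan="0.0005 0 -0.0003 0;0.001 0 -0.0003 0;0.0015 0 -0.0003 0;0.002 0 -0.0003 0;0.002 0 -0.0003 0;0.002 0 -0.0003 0")

```text
t: 16.7
tool_pos: [0.6304, 0.0383, 0.0547]
orientation: [2.01, 2.413, -0.005]
force: [-5.5, -10.0, 2.7]
opening: 0.0518
gripper_force: 35.0
```

servo_tool(plan="0.0005 0 0 0;0.001 0 0 0;0.0015 0 0 0;0.0015 0 0 0;0.0015 0 0 0")

```text
t: 17.12
tool_pos: [0.6302, 0.0392, 0.0548]
orientation: [2.009, 2.412, -0.006]
force: [-5.6, -12.7, 2.9]
opening: 0.0515
gripper_force: 35.0
```

```bash
python3 - <<'E'
from h import *
s=status.read_state(); M=T(s); print(s["t"],np.round(s["tool_pos"],4),M[:3,:3].round(4).tolist(),np.round(s["force"],1),np.round(s["wrist_torque"],2),s["opening"])
a=np.radians(10.37); Rz=np.array([[np.cos(a),np.sin(a)],[-np.sin(a),np.cos(a)]])
print("local",Rz@(s["tool_pos"][:2]-[.6145,.0225]),"F",Rz@s["force"][:2])
im=[]
for n in ("scene","side"):
    c=cam(n); u,v=proj(c,np.array([.63,.05,.04])).astype(int); print(n,u,v)
    im.append(cv2.resize(c["image"][v-45:v+45,u-60:u+60],(400,300),interpolation=2))
c=cam("wrist"); cv2.imwrite("pics/w9.png",c["image"]); w=cv2.resize(c["image"],(400,300))
cv2.imwrite("pics/fin.png",np.vstack([np.hstack(im),np.hstack([w,cv2.resize(c["image"][120:360,160:480],(400,300))])]))
E
```

```text
17.1167 [0.6302 0.0392 0.0548] [[-0.1806, 0.9835, -0.0007], [0.9835, 0.1806, -0.0041], [-0.0039, -0.0014, -1.0]] [ -5.6 -12.7   2.9] [-2.25  0.88 -0.14] 0.05147701740545026
local [0.01846075 0.01355904] F [ -7.74798184 -11.44244586]
scene 367 276
side 251 274
```

View pics/fin.png

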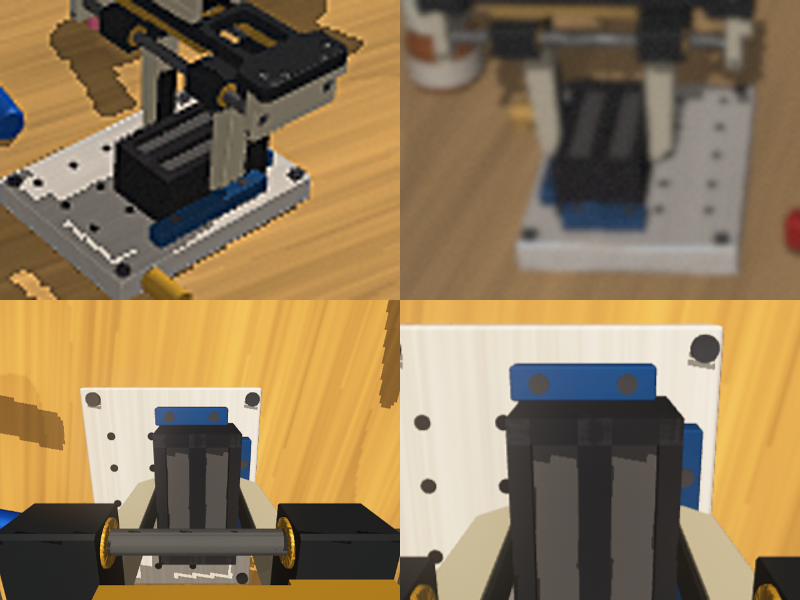

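The crops show the mould flat on the plate along the long stop, with its front end about at the short stop. I keep pushing until the motion stops and the force rises.

servo_tool(plan="0.0005 0 0 0;0.001 0 0 0;0.001 0 0 0;0.001 0 0 0")

```text
t: 17.6
tool_pos: [0.6302, 0.0392, 0.0548]
orientation: [2.009, 2.411, -0.007]
force: [-4.7, -16.9, 1.4]
opening: 0.0517
gripper_force: 35.0
```

servo_tool(plan="0.0005 0 0 0;0.001 0 0 0;0.001 0 0 0;0.001 0 0 0")

```text
t: 17.93
tool_pos: [0.6302, 0.0393, 0.0549]
orientation: [2.009, 2.41, -0.008]
force: [-4.3, -19.8, 2.9]
opening: 0.0516
gripper_force: 35.0
```

servo_tool(plan="0.0005 0 0 0;0.001 0 0 0;0.001 0 0 0;0.001 0 0 0")

```text
t: 18.27
tool_pos: [0.6302, 0.0394, 0.055]
orientation: [2.008, 2.409, -0.009]
force: [-3.4, -23.2, 2.7]
opening: 0.0516
gripper_force: 35.0
```

servo_tool(plan="0 0.0005 0 0;0 0.001 0 0;0 0.0015 0 0;0 0.002 0 0;0 0.002 0 0;0 0.002 0 0")

```text
t: 18.77
tool_pos: [0.6303, 0.0395, 0.055]
orientation: [2.01, 2.411, -0.014]
force: [-14.1, -25.2, 11.4]
opening: 0.0518
gripper_force: 35.0
```

servo_tool(plan="0 0.0005 0.0005 0;0 0.001 0.001 0;0 0.001 0.001 0;0 0.001 0.001 0;0 0.001 0.001 0")

```text
t: 19.18
tool_pos: [0.6303, 0.0395, 0.0549]
orientation: [2.01, 2.413, -0.017]
force: [-24.6, -27.0, 21.8]
opening: 0.0516
gripper_force: 35.0
```

```bash
cat > st.py <<'E'
from h import *
s=status.read_state(); M=T(s); print(s["t"],np.round(s["tool_pos"],4),"tilt x,y mrad",M[2,:2].round(4)*1e3,"yaw",np.degrees(np.arctan2(M[1,0],M[0,0])),np.round(s["force"],1),np.round(s["wrist_torque"],2),s["opening"])
a=np.radians(10.37); Rz=np.array([[np.cos(a),np.sin(a)],[-np.sin(a),np.cos(a)]])
print("local",Rz@(s["tool_pos"][:2]-[.6145,.0225]),"F",Rz@s["force"][:2])
E
python3 st.py
```

```text
19.1833 [0.6303 0.0395 0.0549] tilt x,y mrad [-7.4 -7.6] yaw 100.39998466355944 [-24.6 -27.   21.8] [-4.56  4.03  0.33] 0.05158994307337888
local [0.0186504  0.01390794] F [-29.01659759 -22.16157763]
```

servo_tool(plan="-0.0002 -0.0005 -0.0002 0;-0.0004 -0.001 -0.0003 0;-0.0004 -0.0012 -0.0003 0;-0.0004 -0.0012 -0.0003 0;-0.0004 -0.0012 -0.0003 0")

```text
t: 19.6
tool_pos: [0.6303, 0.0395, 0.0549]
orientation: [2.01, 2.412, -0.013]
force: [-16.1, -23.3, 15.4]
opening: 0.0514
gripper_force: 35.0
```

```bash
python3 st.py; python3 lev.py >/dev/null; python3 - <<'E'
from h import *
c=cam("scene"); a=cv2.resize(c["image"][235:325,300:420],(400,300),interpolation=cv2.INTER_CUBIC)
w=cv2.imread("pics/lev1.png"); b=cv2.resize(w[160:340,190:430],(400,300),interpolation=cv2.INTER_CUBIC)
cv2.imwrite("pics/fin2.png",np.hstack([a,b]))
E
```

```text
19.6 [0.6303 0.0395 0.0549] tilt x,y mrad [-7.  -5.1] yaw 100.4040411647426 [-16.1 -23.3  15.4] [-4.15  2.91  0.35] 0.05144347105287613
local [0.01855569 0.0138646 ] F [-20.06783807 -20.02210756]
```

View pics/fin2.png

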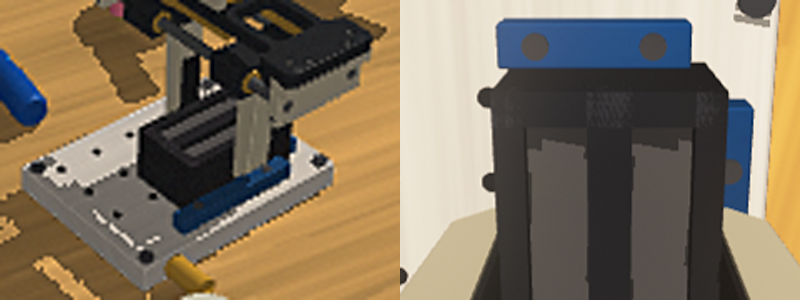

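The mould sits flush against both stops with about 20 N on each. Its tilt is under 0.5° and its yaw matches the plate, so I hand it in.

servo_tool(plan="0 0 0 0;0 0 0 0;0 0 0 0;0 0 0 0")

```text
t: 20.03
tool_pos: [0.6303, 0.0395, 0.0549]
orientation: [2.009, 2.412, -0.013]
force: [-16.2, -22.6, 14.7]
opening: 0.0516
gripper_force: 35.0
```

```bash
python3 -c "
import st
from h import robot
print(robot.close_job())"
```

```text
20.0333 [0.6303 0.0395 0.0549] tilt x,y mrad [-7.1 -5.1] yaw 100.40727164426306 [-16.2 -22.6  14.7] [-4.17  2.93  0.36] 0.05160358111409007
local [0.01858882 0.01387244] F [-20.01707717 -19.31656918]
the job is handed in; nothing more can be done
None
```

I handed the job in at 20.0 s: the valve lever is on the green 45° mark and released, and the mould is held in the corner of the blue stops with a sideways push of about 20 N towards each (plate friction takes some of it), tilted about 0.4°.

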